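# Load a reel on the stand and cap the rod

## Task

On the reel stand a blue reel already hangs innermost on the horizontal rod. Thread the red reel onto the rod next to it, then push the orange end cap with its dark steel mouth fully onto the free end of the rod, and let go. Both reels must stay on the rod.

Things in the scene. Friction and masses are not known exactly. Their poses are not given: they have to be found in the camera images.
- red_reel: Empty red reel, 40 mm wide along its axis, octagonal flanges 100 mm across, octagonal through bore 36 mm across. Stands on its rim, axis level, 0.12 kg: yellow and green twins stand near. Origin: its centre, in the bore, 50 mm above its underside. x = bore axis (both sides alike), z up. Face solid from 18 to 50 mm from the axis. Hung on the rod, the origin rests 11 mm below the rod's axis.
- blue_reel: Blue reel of the same shape, size and frame as the red one, already hanging on the rod close to the stand's upright, its centre about 178 mm inward of the rod's free end.
- end_cap: Orange block, 58 mm along x, 50 x 50 mm across, lying on the table; the 18 mm at its mouth is dark steel. Blind bore 30 x 30 mm, level, 50 mm deep, opens at the -x face. Origin: block centre, 25 mm above its underside; mouth at x=-29 mm, bore bottom x=+21. Fitted, its x points as rod_tip's x and its origin is 21 mm inward of the tip, resting 8 mm below the rod's axis. 0.15 kg, mass centre x=-6.
- rod_tip (a point): Free end of the stand's level rod, on its axis, 170 mm above the table. x points outward along the rod, away from the upright; z up. Steel, 14 mm diameter (9 mm over the last 8 mm); runs 205 mm inward from here to the blue upright (50 mm wide, 195 mm tall). The stand is fixed; its base plate (10 mm high) ends 150 mm inward of the tip.

How it is judged:
By the outcome, as a careful person would: the job done as asked, in the order asked, and still so for the second after the job is handed in, with the robot touching nothing.
It also fails if it takes over 61 s, if anything falls off the work surface, if the arm or the gripper's body presses on something with over 40 N, if the wrist force passes 120 N, or if a joint passes its speed limit or range.

## Robot

A 6-joint arm with a two-finger parallel gripper is mounted at the origin on the work surface. World frame = base frame: x ahead of the robot, y to its left, z up, the work surface at z = 0. Lengths are in m, angles in degrees, forces in N, time in s.
With the tool pointing down it reaches from about 0.4 to 0.825 m from the base axis. Payload 7 kg.
Tool frame: the origin (TCP) lies on the centre line of the jaws, within the pads' length; the fingertips stand 17 mm ahead of it and the grasp point (between the pads) lies 2 mm behind it; y points along the fingers, z is the direction in which the jaws open and shut, and the axes are right-handed (so a half turn about y gives the same grasp; the last joint's range is limited). The gripper opens to 88 mm and grips with 3 to 60 N. Pads are 19 mm wide; open, the fingers measure 130 mm over their backs; the gripper's body (78 mm by 193 mm) begins 47 mm behind the grasp point.
Start: joints at [85.491, 20.546, 0.682, 0, -70.136, -16.507], TCP at [0.242, 0.63, 0.244] pointing down, gripper open.
Joint ranges: [-176.03, 176.03], [-82.01, 121.73], [-58.28, 71.71], [-173.87, 95.51], [-174.79, -0.11], [-173.66, 173.66]. Speed limits (degrees/s): [136.94, 136.94, 172.46, 180, 180, 180].

## Interface

Orientations are given as [roll, pitch, yaw] about the fixed x, y, z axes, in that order (R = Rz(yaw) Ry(pitch) Rx(roll)).
In Python, from plant import r, capture, camera_info gives the robot as it stands. The module is installed in compiled form; this text tells all that it offers.
- The arm moves only by the tool apply_moves, never from a script. Its argument "deltas" is a list of rows, each an object of numbers: "tx", "ty", "tz": the shift along the tool's x, y, z in m; "turn": the turn about the tool's y in rad; "gripper": the finger opening in m, from 0 to 0.0876. A call has 1 to 5 rows; each row is the pose to reach, as a shift and turn from the pose commanded when the call began, along the tool's axes at that moment; what a row does not reach only later rows make up. A row lasts 1/10 s, in which the tool goes at most 50 mm and 8.59 degrees, less where a joint would pass 70% of its speed; a pose out of reach is approached as far as the arm can. A call with a gripper value outside its range is refused whole. The fingers move at their own pace and stop on an object; "newtons" is the grip in N (left out, the last holds). Time passes only in rows, so rows that repeat a pose let the fingers close. It gives the time, the measured TCP pose, the force and the opening at its end, in the units of the state.
- r.get_state(): the state, without advancing time (a new reading comes with each control period).
- capture(name): name is "scene" or "top" or "wrist"; returns (picture, depth): 384x512x3 uint8, red, green, blue; 384x512 float32, m along the optical axis (not along the pixel's ray), 0 where there is no reading.
- camera_info(name): a dict with "K" (3x3 intrinsics, pixels), "k1" (the pictures are not rectified: a ray, as slopes to the right and down, at radius r is drawn at 1 + k1 r^2 times it, then the intrinsics apply), "eye" and "orientation" of the camera in the world; the wrist camera has in their place "tool_from_camera" (4x4, takes a point from camera to tool coordinates, whose origin is the TCP and whose axes are the tool frame's). Camera axes: x right, y up, looking along -z (the intrinsics and any distortion apply to the point x, -y, -z); pixel columns grow to the right and rows downward; lengths in m; the calibration is good to about 2 mm. A picture is of the moment at which its call begins: read the wrist's pose just before it. camera_info takes no time and is no camera call.
- r.close_job(): hands the job in, once; it reports no verdict.
The state is a dict: "time_s": time; "joints": joint angles; "qd": joint speeds; "joint_torque": joint torques, N m; "tcp_pos": TCP position; "eef_rot": TCP orientation; "contact_force": force on the tool from outside, world axes, zero at the start; "moment": the same for the moment, N m; "gripper_width": finger opening in m.
Only numpy, scipy, OpenCV 4.12 (cv2) and the standard library are available. Lean on these libraries where they do the work, as an engineer would, in place of code of your own. Each camera call takes 0.05 s, during which the arm holds its last target.

## Working session

There is one attempt and no reset: what is moved stays moved. The work goes in short steps, Python scripts to look and compute and a tool call to move; the robot and the scene stay as the last step left them, time stands still between calls to the robot, and variables do not carry over. Pictures are saved under pics/ and viewed, and the job is handed in when it is done.

Besides the shell and the picture viewer there is one more tool, called as name(argument=value, ...), one argument or row to a line, values as JSON. apply_moves: Moves the arm, as the interface text tells. Its arguments: {"type":"object","properties":{"deltas":{"type":"array","items":{"type":"object","properties":{"tx":{"type":"number"},"ty":{"type":"number"},"tz":{"type":"number"},"turn":{"type":"number"},"gripper":{"type":"number"}}}},"newtons":{"type":"number"}},"required":["deltas"]}

```bash
ls; mkdir -p pics
python3 - <<'E'
from plant import r,capture,camera_info
import cv2,numpy as np,json
print(r.get_state())
for n in("scene","top","wrist"):
    print(n,camera_info(n))
for n in("scene","top"):
    p,d=capture(n); np.savez(f'{n}0.npz',p=p,d=d); cv2.imwrite(f'pics/{n}0.png',p[:,:,::-1])
E
```

```text
pics
{'time_s': 0.0, 'joints': array([ 8.54916569e+01,  2.05921348e+01,  6.33535926e-01, -2.19394438e-02,
       -7.01360293e+01, -1.65046006e+01]), 'qd': array([-0.00331182,  0.01247715,  0.00361429, -0.00564191, -0.01104412,
       -0.05837143]), 'joint_torque': array([-2.32460166e-03, -5.82707226e+01,  2.93048573e+01,  6.99697763e+00,
        6.84289495e-03, -1.66046525e-04]), 'tcp_pos': array([0.24191228, 0.62965813, 0.24260724]), 'eef_rot': array([-8.99034110e+01,  7.11143304e-03,  1.58979590e+02]), 'contact_force': array([ 0.09016513, -0.91972939,  0.22348332]), 'moment': array([-0.0069135 , -0.04401479,  0.01974014]), 'gripper_width': 0.08742961347041989}
scene {'K': array([[471.56013877,   0.        , 260.42056196],
       [  0.        , 471.56013877, 195.38983797],
       [  0.        ,   0.        ,   1.        ]]), 'k1': -0.12301528307557573, 'eye': array([0.91131345, 0.63894467, 0.96570855]), 'orientation': array([ 43.94669186,  -0.31604069, 150.49444616])}
top {'K': array([[362.04539996,   0.        , 263.61075534],
       [  0.        , 362.04539996, 194.72553488],
       [  0.        ,   0.        ,   1.        ]]), 'k1': -0.08197341608375601, 'eye': array([ 0.47919965, -0.0151124 ,  0.81947796]), 'orientation': array([  6.52734982,  -1.52600974, -89.80530284])}
wrist {'K': array([[309.71860621,   0.        , 254.31087354],
       [  0.        , 309.71860621, 186.71795126],
       [  0.        ,   0.        ,   1.        ]]), 'k1': 0.0020695267924795207, 'tool_from_camera': array([[-1.01934570e-04, -9.56032477e-01, -2.93260794e-01,
        -7.96279512e-02],
       [-7.63925508e-04,  2.93260784e-01, -9.56032180e-01,
        -1.41386809e-01],
       [ 9.99999703e-01,  1.26576672e-04, -7.60231008e-04,
         2.08968872e-04],
       [ 0.00000000e+00,  0.00000000e+00,  0.00000000e+00,
         1.00000000e+00]])}
```

View pics/scene0.png

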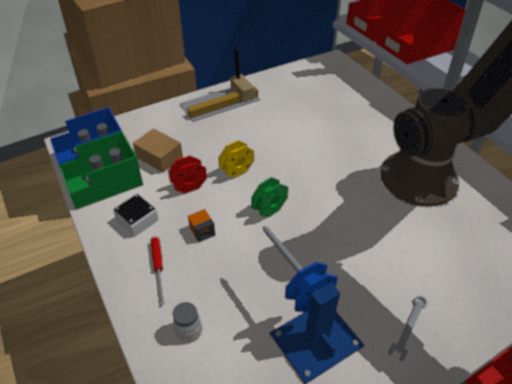

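View pics/top0.png

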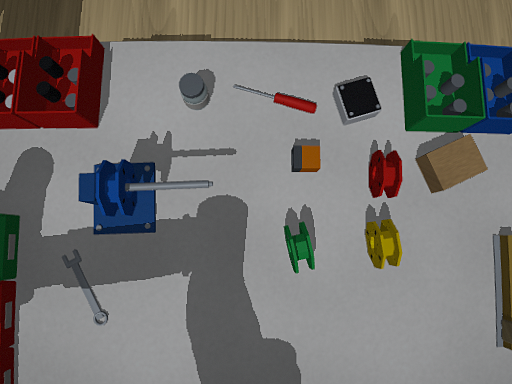

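```bash
cat > h.py <<'E'
import numpy as np,cv2
from scipy.spatial.transform import Rotation as R
from plant import r,capture,camera_info
def cam(n,st=None):
    c=camera_info(n)
    if n=='wrist':
        T=np.eye(4);T[:3,:3]=R.from_euler('xyz',st['eef_rot'],degrees=True).as_matrix();T[:3,3]=st['tcp_pos'];T=T@c['tool_from_camera']
    else:
        T=np.eye(4);T[:3,:3]=R.from_euler('xyz',c['orientation'],degrees=True).as_matrix();T[:3,3]=c['eye']
    return c['K'],c['k1'],T
def cloud(n,d,st=None):
    K,k1,T=cam(n,st)
    v,u=np.mgrid[:384,:512].astype(float)
    s=cv2.undistortPoints(np.stack([u.ravel(),v.ravel()],1)[:,None],K,np.array([k1,0,0,0.]))[:,0]
    z=d.ravel(); P=np.stack([s[:,0]*z,-s[:,1]*z,-z],1)
    W=P@T[:3,:3].T+T[:3,3]; W[z<=0]=np.nan
    return W.reshape(384,512,3)
def hsv(p): return cv2.cvtColor(p,cv2.COLOR_RGB2HSV)
def ray(n,uv,st=None):
    K,k1,T=cam(n,st)
    s=cv2.undistortPoints(np.array(uv,float).reshape(-1,1,2),K,np.array([k1,0,0,0.]))[:,0]
    D=np.stack([s[:,0],-s[:,1],-np.ones(len(s))],1)@T[:3,:3].T
    return T[:3,3],D
E
python3 - <<'E'
from h import *
for n in("top","scene"):
    f=np.load(n+'0.npz');W=cloud(n,f['d']);H=hsv(f['p']);h,s,v=[H[...,i].astype(int) for i in range(3)]
    tab=(s<40)&(v>120)&(W[...,0]>0.3)&(W[...,0]<.8)&(abs(W[...,1])<.4); print(n,'table z',np.nanpercentile(W[tab][:,2],[10,50,90]))
    M={'red':((h<8)|(h>172))&(s>150),'or':(h>8)&(h<18)&(s>200),'green':(h>55)&(h<90)&(s>120),'yellow':(h>20)&(h<32)&(s>150),'blue':(h>100)&(h<125)&(s>120)}
    for k,m in M.items():
        nn,l,st,c=cv2.connectedComponentsWithStats(m.astype(np.uint8))
        for i in range(1,nn):
            if st[i,4]>80:
                P=W[l==i];P=P[P[:,2]>0.004]
                if len(P)<30: continue
                if P[:,0].mean()>.85 or abs(P[:,1]).max()>.5: continue
                print(n,k,st[i],np.round(np.nanpercentile(P,[1,99],axis=0),4).tolist(),np.round(np.nanmean(P,0),4))
E
```

```text
top table z [-0.00128503  0.00056743  0.00251684]
top red [274  93  42  20 423] [[0.7647, -0.1527, 0.0167], [0.8052, -0.0613, 0.0287]] [ 0.7842 -0.1073  0.0237]
top red [ 369  150   33   48 1296] [[0.5661, -0.3175, 0.0113], [0.6618, -0.2773, 0.1018]] [ 0.6122 -0.2953  0.0662]
top or [300 146  20  26 459] [[0.627, -0.1561, 0.0068], [0.6748, -0.1183, 0.0537]] [ 0.6476 -0.1371  0.0471]
top green [284 222  31  51 834] [[0.4087, -0.1339, 0.0225], [0.5054, -0.0808, 0.1022]] [ 0.4577 -0.1085  0.0755]
top yellow [ 366  219   36   50 1347] [[0.4164, -0.3129, 0.0127], [0.5128, -0.2633, 0.1019]] [ 0.4643 -0.2867  0.0665]
top blue [  79  160   77   74 4400] [[0.486, 0.2095, 0.0077], [0.6401, 0.3441, 0.2105]] [0.5525 0.2514 0.1039]
scene table z [-0.00150201  0.00104951  0.00366737]
scene red [169 156  37  37 991] [[0.5683, -0.3177, 0.0092], [0.6601, -0.2749, 0.1018]] [ 0.6161 -0.2897  0.0617]
scene red [151 238  11  33 253] [[0.7665, -0.148, 0.0168], [0.8045, -0.0581, 0.0297]] [ 0.7859 -0.1007  0.0244]
scene or [189 211  21  21 197] [[0.6281, -0.1541, 0.021], [0.6751, -0.1177, 0.0551]] [ 0.6532 -0.135   0.0488]
scene green [252 178  35  38 903] [[0.41, -0.1303, 0.0119], [0.5052, -0.078, 0.1017]] [ 0.4612 -0.1006  0.0623]
scene yellow [219 141  34  36 879] [[0.4164, -0.3098, 0.0093], [0.5104, -0.2619, 0.1021]] [ 0.4672 -0.2806  0.0614]
scene blue [ 271  262   92  121 5703] [[0.4872, 0.2183, 0.0078], [0.6386, 0.3487, 0.2104]] [0.5728 0.2808 0.0825]
```

Run:
```python
from h import *
for n in("top","scene"):
    f=np.load(n+'0.npz');W=cloud(n,f['d']);H=hsv(f['p']);h,s,v=[H[...,i].astype(int) for i in range(3)]
    # rod
    m=(W[...,2]>.15)&(W[...,2]<.19)&(W[...,1]<.21)&(W[...,1]>-.05)&(W[...,0]>.5)&(W[...,0]<.65)&(s<90)
    P=W[m]; print(n,'rod',len(P),P.min(0),P.max(0))
    for a in np.arange(0,.21,.01):
        q=P[(P[:,1]>=a)&(P[:,1]<a+.01)]
        if len(q): print(round(a,3),len(q),np.round(np.median(q,0),4),np.round(np.ptp(q[:,0]),4),np.round(q[:,2].max(),4))
    # reel
    m=((h<8)|(h>172))&(s>150)&(W[...,0]<.7)&(W[...,1]<-.25)&(W[...,1]>-.35)&(W[...,2]>.008)
    P=W[m]
    xy=P[:,:2].astype(np.float32); print('red rect',cv2.minAreaRect(xy))
    # top part
    # cap top face
    m=(W[...,2]>.044)&(W[...,2]<.058)&(W[...,0]>.6)&(W[...,0]<.7)&(W[...,1]<-.06)&(W[...,1]>-.18)
    P=W[m]; print('cap',len(P),cv2.minAreaRect(P[:,:2].astype(np.float32)))
    m&=(h>8)&(h<18)&(s>200)
    P=W[m]; print('cap orange',len(P),cv2.minAreaRect(P[:,:2].astype(np.float32)))
for n in("top",):
    p=np.load(n+'0.npz')['p']
    cv2.imwrite('pics/crop1.png',np.hstack([cv2.resize(p[130:290,280:440],(480,480),interpolation=2),])[:,:,::-1])
```

```text
top rod 624 [0.56024124 0.06069376 0.16789139] [0.58003637 0.20981024 0.18005795]
0.06 36 [0.5735 0.0662 0.1746] 0.0134 0.1775
0.07 40 [0.5723 0.0749 0.1766] 0.013 0.179
0.08 48 [0.5721 0.0848 0.1759] 0.0132 0.1794
0.09 45 [0.5712 0.095  0.1767] 0.0133 0.1799
0.1 35 [0.571  0.1052 0.1769] 0.011 0.1797
0.11 47 [0.5694 0.1149 0.1766] 0.0126 0.1787
0.12 42 [0.5701 0.1249 0.1761] 0.0125 0.1798
0.13 46 [0.57   0.1347 0.1767] 0.013 0.1797
0.14 40 [0.5691 0.1447 0.1769] 0.0135 0.1801
0.15 42 [0.5682 0.1549 0.1764] 0.0122 0.1797
0.16 42 [0.5681 0.1644 0.1767] 0.0127 0.1797
0.17 40 [0.567  0.1747 0.177 ] 0.0127 0.1793
0.18 36 [0.5671 0.1847 0.1771] 0.0107 0.1797
0.19 40 [0.5669 0.1952 0.1767] 0.0122 0.1791
0.2 45 [0.5668 0.2043 0.1765] 0.0125 0.1794
red rect ((0.6143331527709961, -0.2977696359157562), (0.041116658598184586, 0.09870133548974991), 89.0636978149414)
cap 632 ((0.6522509455680847, -0.1281641125679016), (0.05093644559383392, 0.05832349881529808), 0.4848026633262634)
cap orange 399 ((0.6511082649230957, -0.1371707022190094), (0.03801937773823738, 0.048343267291784286), 89.6836929321
[... 409 characters left out ...]
9 [0.572  0.1339 0.1761] 0.0131 0.1802
0.14 31 [0.5698 0.1451 0.1766] 0.0135 0.1797
0.15 25 [0.5696 0.1548 0.1768] 0.0135 0.1804
0.16 30 [0.5694 0.1644 0.1765] 0.0121 0.179
0.17 29 [0.5692 0.1749 0.1763] 0.0124 0.1802
0.18 29 [0.5695 0.1843 0.1763] 0.0133 0.1811
0.19 29 [0.5676 0.1944 0.1766] 0.013 0.1793
0.2 1 [0.5669 0.2012 0.181 ] 0.0 0.181
red rect ((0.6135556101799011, -0.2966350018978119), (0.04588383436203003, 0.09793821722269058), 88.39875793457031)
cap 375 ((0.6493929028511047, -0.12763823568820953), (0.06240009889006615, 0.05128704756498337), 89.81333923339844)
cap orange 182 ((0.6510312557220459, -0.13584324717521667), (0.03678763657808304, 0.04771943762898445), 89.69654846191406)
```

View pics/crop1.png

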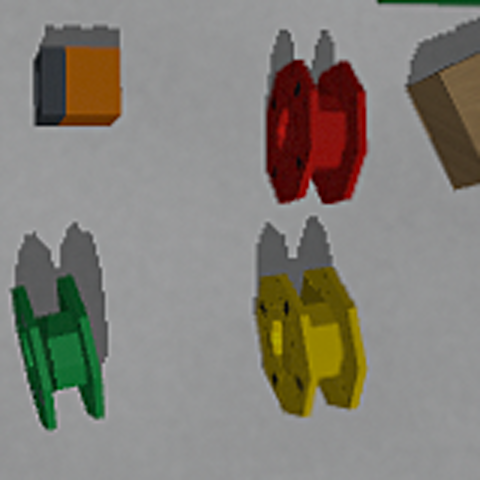

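```bash
cat >> h.py <<'E'
def go(pos,yaw):
    s=r.get_state();M=R.from_euler('xyz',s['eef_rot'],degrees=True).as_matrix()
    d=M.T@(np.array(pos)-s['tcp_pos']); t=-((yaw-s['eef_rot'][2]+180)%360-180)
    print('t',round(s['time_s'],2),'tcp',np.round(s['tcp_pos'],4),np.round(s['eef_rot'],2),'w',round(s['gripper_width'],4),'F',np.round(s['contact_force'],1))
    print('tx %.4f ty %.4f tz %.4f turn %.4f'%(*d,np.radians(t)), 'dist',round(np.linalg.norm(d),3))
E
python3 - <<'E'
from h import *
go((0.614,-0.297,.27),178.9)
f=np.load('top0.npz');W=cloud('top',f['d'])
m=(W[...,2]>.01)&(W[...,0]>.58)&(W[...,0]<.75)&(W[...,1]<-.34)&(W[...,1]>-.45);P=W[m];print('box',P.min(0),P.max(0))
m=(W[...,2]>.004)&(W[...,2]<.04)&(W[...,0]<.7)&(W[...,0]>.5)&(W[...,1]<.1)&(W[...,1]>-.1);print(m.sum())
E
```

```text
t 0.1 tcp [0.242  0.6297 0.2427] [-8.9910e+01  1.0000e-02  1.5898e+02] w 0.0874 F [-0.4 -0.7  0.3]
tx -0.6797 ty -0.0260 tz 0.7316 turn -0.3477 dist 0.999
box [ 0.58022751 -0.44989829  0.01001393] [ 0.74998674 -0.37094301  0.11268503]
86
```

apply_moves(
  deltas=[
    {"tx": -0.68, "ty": -0.03, "tz": 0.73, "turn": -0.348, "gripper": 0.066},
    {"tx": -0.68, "ty": -0.03, "tz": 0.73, "turn": -0.348, "gripper": 0.066},
    {"tx": -0.68, "ty": -0.03, "tz": 0.73, "turn": -0.348, "gripper": 0.066},
    {"tx": -0.68, "ty": -0.03, "tz": 0.73, "turn": -0.348, "gripper": 0.066},
    {"tx": -0.68, "ty": -0.03, "tz": 0.73, "turn": -0.348, "gripper": 0.066},
  ],
)

```text
time_s: 0.6
tcp_pos: [0.3357, 0.3962, 0.2508]
eef_rot: [-90.0, -0.0, 178.9]
contact_force: [0.6, 0.7, 1.0]
gripper_width: 0.0657
```

```bash
python3 -c "
from h import *
go((0.614,-0.297,.27),178.9)"
```

```text
t 0.6 tcp [0.3357 0.3962 0.2508] [-8.9980e+01 -1.0000e-02  1.7895e+02] w 0.0657 F [0.6 0.7 1. ]
tx -0.2909 ty -0.0189 tz 0.6880 turn 0.0009 dist 0.747
```

apply_moves(
  deltas=[
    {"tx": -0.291, "ty": -0.019, "tz": 0.688},
    {"tx": -0.291, "ty": -0.019, "tz": 0.688},
    {"tx": -0.291, "ty": -0.019, "tz": 0.688},
    {"tx": -0.291, "ty": -0.019, "tz": 0.688},
    {"tx": -0.291, "ty": -0.019, "tz": 0.688},
  ],
)

```text
invalid input at $.deltas[0]: expected keys tx, ty, tz, turn, gripper
```

```bash
python3 -c "
from h import *
go((0.614,-0.297,.25),178.9)"
```

```text
t 0.6 tcp [0.3357 0.3962 0.2508] [-8.9980e+01 -1.0000e-02  1.7895e+02] w 0.0657 F [0.6 0.7 1. ]
tx -0.2909 ty 0.0011 tz 0.6880 turn 0.0009 dist 0.747
```

apply_moves(
  deltas=[
    {"tx": -0.291, "ty": -0.019, "tz": 0.688, "turn": 0, "gripper": 0.066},
    {"tx": -0.291, "ty": -0.019, "tz": 0.688, "turn": 0, "gripper": 0.066},
    {"tx": -0.291, "ty": -0.019, "tz": 0.688, "turn": 0, "gripper": 0.066},
    {"tx": -0.291, "ty": -0.019, "tz": 0.688, "turn": 0, "gripper": 0.066},
    {"tx": -0.291, "ty": -0.019, "tz": 0.688, "turn": 0, "gripper": 0.066},
  ],
)

```text
time_s: 1.1
tcp_pos: [0.4286, 0.1643, 0.2576]
eef_rot: [-90.0, 0.0, 179.0]
contact_force: [1.1, 1.4, 0.1]
gripper_width: 0.0659
```

```bash
python3 -c "
from h import *
go((0.614,-0.297,.25),178.9)"
```

```text
t 1.1 tcp [0.4286 0.1643 0.2576] [-9.0020e+01  1.0000e-02  1.7896e+02] w 0.0659 F [1.1 1.4 0.1]
tx -0.1938 ty 0.0075 tz 0.4579 turn 0.0010 dist 0.497
```

apply_moves(
  deltas=[
    {"tx": -0.194, "ty": 0.008, "tz": 0.458, "turn": 0, "gripper": 0.066},
    {"tx": -0.194, "ty": 0.008, "tz": 0.458, "turn": 0, "gripper": 0.066},
    {"tx": -0.194, "ty": 0.008, "tz": 0.458, "turn": 0, "gripper": 0.066},
    {"tx": -0.194, "ty": 0.008, "tz": 0.458, "turn": 0, "gripper": 0.066},
    {"tx": -0.194, "ty": 0.008, "tz": 0.458, "turn": 0, "gripper": 0.066},
  ],
)

```text
time_s: 1.6
tcp_pos: [0.5219, -0.0678, 0.2533]
eef_rot: [-90.0, 0.0, 178.9]
contact_force: [1.0, 1.1, 0.9]
gripper_width: 0.066
```

```bash
python3 -c "
from h import *
go((0.614,-0.297,.25),178.9)"
```

```text
t 1.6 tcp [ 0.5219 -0.0678  0.2533] [-90.01   0.   178.92] w 0.066 F [1.  1.1 0.9]
tx -0.0964 ty 0.0033 tz 0.2275 turn 0.0004 dist 0.247
```

apply_moves(
  deltas=[
    {"tx": -0.096, "ty": 0.003, "tz": 0.228, "turn": 0, "gripper": 0.066},
    {"tx": -0.096, "ty": 0.003, "tz": 0.228, "turn": 0, "gripper": 0.066},
    {"tx": -0.096, "ty": 0.003, "tz": 0.228, "turn": 0, "gripper": 0.066},
    {"tx": -0.096, "ty": 0.003, "tz": 0.228, "turn": 0, "gripper": 0.066},
    {"tx": -0.096, "ty": 0.003, "tz": 0.228, "turn": 0, "gripper": 0.066},
  ],
)

```text
time_s: 2.1
tcp_pos: [0.6136, -0.2976, 0.2497]
eef_rot: [-90.0, -0.0, 178.9]
contact_force: [1.0, 1.1, 0.7]
gripper_width: 0.0657
```

```bash
python3 -c "
from h import *
s=r.get_state()
p,d=capture('wrist');np.savez('w1.npz',p=p,d=d);cv2.imwrite('pics/w1.png',p[:,:,::-1])
W=cloud('wrist',d,s);H=hsv(p);h,sa,v=[H[...,i].astype(int) for i in range(3)]
m=((h<8)|(h>172))&(sa>150)&(W[...,2]>.008)&(W[...,0]<.7)
P=W[m];print(np.nanpercentile(P,[1,50,99],axis=0),cv2.minAreaRect(P[:,:2].astype(np.float32)))
go((0.614,-0.297,.09),178.9)"
```

```text
[[ 0.56956786 -0.31915776  0.04529952]
 [ 0.62194209 -0.3001138   0.07639083]
 [ 0.66394614 -0.28016852  0.10132931]] ((0.6150842905044556, -0.2995351552963257), (0.039737485349178314, 0.09902090579271317), 89.26325988769531)
t 2.15 tcp [ 0.615  -0.3032  0.2481] [-8.9900e+01 -1.4000e-01  1.7877e+02] w 0.0659 F [ 6.5 -4.   2.6]
tx 0.0007 ty 0.1581 tz -0.0064 turn -0.0023 dist 0.158
```

View pics/w1.png

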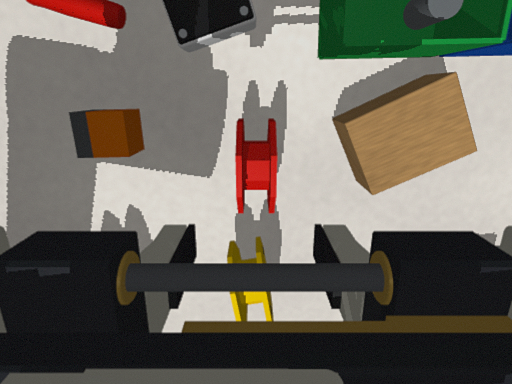

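apply_moves(
  deltas=[
    {"tx": 0, "ty": 0.04, "tz": 0.0, "turn": 0, "gripper": 0.066},
    {"tx": 0, "ty": 0.08, "tz": 0.0, "turn": 0, "gripper": 0.066},
    {"tx": -0.001, "ty": 0.12, "tz": 0.001, "turn": 0, "gripper": 0.066},
    {"tx": -0.001, "ty": 0.15, "tz": 0.001, "turn": 0, "gripper": 0.066},
    {"tx": -0.001, "ty": 0.16, "tz": 0.001, "turn": 0, "gripper": 0.066},
  ],
)

```text
time_s: 2.65
tcp_pos: [0.6119, -0.2957, 0.0861]
eef_rot: [-90.1, -0.4, 178.9]
contact_force: [0.1, 0.4, -0.4]
gripper_width: 0.0661
```

apply_moves(
  deltas=[
    {"tx": 0, "ty": 0.0, "tz": 0.0, "turn": 0, "gripper": 0.066},
    {"tx": 0, "ty": 0.0, "tz": 0.0, "turn": 0, "gripper": 0.066},
  ],
)

```text
time_s: 2.85
tcp_pos: [0.6153, -0.2967, 0.0919]
eef_rot: [-90.0, 0.1, 178.9]
contact_force: [0.3, -0.2, 0.6]
gripper_width: 0.0661
```

```bash
python3 -c "
from h import *
s=r.get_state()
p,d=capture('wrist');np.savez('w1.npz',p=p,d=d);cv2.imwrite('pics/w2.png',p[:,:,::-1])
go((0.615,-0.298,.09),178.9)"
```

```text
t 2.9 tcp [ 0.6156 -0.2967  0.0925] [-8.9950e+01  1.6000e-01  1.7895e+02] w 0.0657 F [-0.2  0.1  0.4]
tx 0.0006 ty 0.0025 tz 0.0013 turn 0.0009 dist 0.003
```

View pics/w2.png

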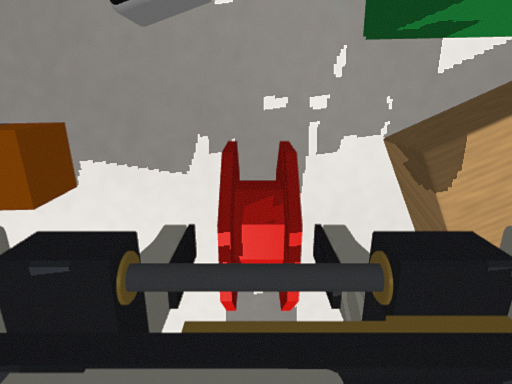

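apply_moves(
  newtons=20,
  deltas=[
    {"tx": 0, "ty": 0.001, "tz": 0.001, "turn": 0, "gripper": 0.03},
    {"tx": 0, "ty": 0.001, "tz": 0.001, "turn": 0, "gripper": 0.03},
    {"tx": 0, "ty": 0.001, "tz": 0.001, "turn": 0, "gripper": 0.03},
    {"tx": 0, "ty": 0.001, "tz": 0.001, "turn": 0, "gripper": 0.03},
  ],
)

```text
time_s: 3.3
tcp_pos: [0.6145, -0.2975, 0.0899]
eef_rot: [-90.0, 0.0, 178.9]
contact_force: [0.5, 0.5, -1.9]
gripper_width: 0.0397
```

apply_moves(
  deltas=[
    {"tx": 0, "ty": -0.02, "tz": 0, "turn": 0, "gripper": 0.03},
    {"tx": 0, "ty": -0.05, "tz": 0, "turn": 0, "gripper": 0.03},
    {"tx": 0, "ty": -0.09, "tz": 0, "turn": 0, "gripper": 0.03},
    {"tx": 0, "ty": -0.12, "tz": 0, "turn": 0, "gripper": 0.03},
    {"tx": 0, "ty": -0.14, "tz": 0, "turn": 0, "gripper": 0.03},
  ],
)

```text
time_s: 3.8
tcp_pos: [0.6149, -0.2976, 0.2324]
eef_rot: [-90.0, 0.2, 178.9]
contact_force: [-0.3, -0.0, -1.7]
gripper_width: 0.0403
```

```bash
python3 -c "
from h import *
s=r.get_state()
p,d=capture('scene');np.savez('s2.npz',p=p,d=d);cv2.imwrite('pics/s2.png',p[:,:,::-1])
go((0.58,-0.05,.22),182.75)"
```

```text
t 3.85 tcp [ 0.6159 -0.2982  0.2355] [-89.86   0.37 178.95] w 0.04 F [ 1.5 -1.   3.3]
tx 0.0405 ty 0.0146 tz -0.2475 turn -0.0662 dist 0.251
```

View pics/s2.png

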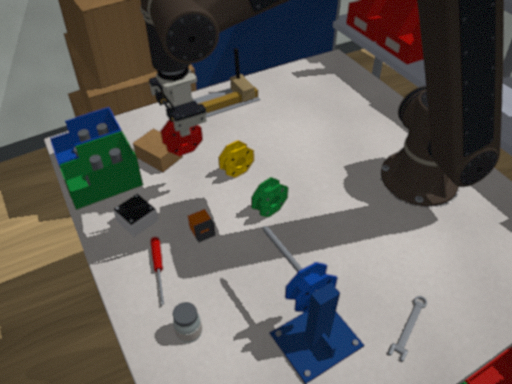

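apply_moves(
  deltas=[
    {"tx": 0.038, "ty": 0.02, "tz": -0.287, "turn": -0.065, "gripper": 0.03},
    {"tx": 0.038, "ty": 0.02, "tz": -0.287, "turn": -0.065, "gripper": 0.03},
    {"tx": 0.038, "ty": 0.02, "tz": -0.287, "turn": -0.065, "gripper": 0.03},
    {"tx": 0.038, "ty": 0.02, "tz": -0.287, "turn": -0.065, "gripper": 0.03},
    {"tx": 0.038, "ty": 0.02, "tz": -0.287, "turn": -0.065, "gripper": 0.03},
  ],
)

```text
time_s: 4.35
tcp_pos: [0.5854, -0.0478, 0.2118]
eef_rot: [-90.0, -0.0, -177.4]
contact_force: [0.7, 1.1, -0.6]
gripper_width: 0.0403
```

```bash
python3 -c "
from h import *
go((0.577,-0.01,.21),182.65)"
```

```text
t 4.35 tcp [ 0.5854 -0.0478  0.2118] [-9.0010e+01 -1.0000e-02 -1.7737e+02] w 0.0403 F [ 0.7  1.1 -0.6]
tx 0.0067 ty 0.0018 tz -0.0381 turn -0.0003 dist 0.039
```

apply_moves(
  deltas=[
    {"tx": 0.003, "ty": 0.001, "tz": -0.025, "turn": 0, "gripper": 0.03},
    {"tx": 0.007, "ty": 0.002, "tz": -0.038, "turn": 0, "gripper": 0.03},
    {"tx": 0.007, "ty": 0.002, "tz": -0.038, "turn": 0, "gripper": 0.03},
    {"tx": 0.007, "ty": 0.002, "tz": -0.038, "turn": 0, "gripper": 0.03},
  ],
)

```text
time_s: 4.75
tcp_pos: [0.5774, -0.0123, 0.2101]
eef_rot: [-90.0, -0.0, -177.3]
contact_force: [0.4, 0.1, -0.9]
gripper_width: 0.0403
```

```bash
python3 -c "
from h import *
go((0.577,-0.005,.21),182.65)
for n in('scene','top'):
  s=r.get_state()
  p,d=capture(n);cv2.imwrite('pics/%s3.png'%n,p[:,:,::-1]);W=cloud(n,d);H=hsv(p);h,sa,v=[H[...,i].astype(int) for i in range(3)]
  m=((h<8)|(h>172))&(sa>150)&(W[...,2]>.06)&(W[...,0]<.7)&(abs(W[...,1])<.1)
  P=W[m]; print(s['tcp_pos'],len(P),np.nanpercentile(P,[1,50,99],axis=0))
  if n=='scene':cv2.imwrite('pics/s3c.png',cv2.resize(p[150:350,170:370],(800,800//1),interpolation=2)[:600,:,::-1])
go((0.5685,0.166,.21),182.65)
"
```

```text
t 4.75 tcp [ 0.5774 -0.0123  0.2101] [-8.9990e+01 -1.0000e-02 -1.7733e+02] w 0.0403 F [ 0.4  0.1 -0.9]
tx 0.0001 ty 0.0001 tz -0.0073 turn 0.0003 dist 0.007
[ 0.57740354 -0.01229355  0.21012177] 883 [[ 0.53009268 -0.02641609  0.12811156]
 [ 0.59738495  0.00628436  0.17058779]
 [ 0.62516363  0.03532215  0.2669178 ]]
[ 0.57753381 -0.01272178  0.21012012] 187 [[ 0.52751481 -0.03398581  0.16442314]
 [ 0.54702448 -0.01126309  0.19484015]
 [ 0.56031612  0.01769264  0.26991496]]
t 4.85 tcp [ 0.5776 -0.013   0.2101] [-8.9990e+01 -1.0000e-02 -1.7742e+02] w 0.0401 F [-0.5  0.2 -1.2]
tx 0.0010 ty 0.0001 tz -0.1792 turn -0.0012 dist 0.179
```

View pics/s3c.png

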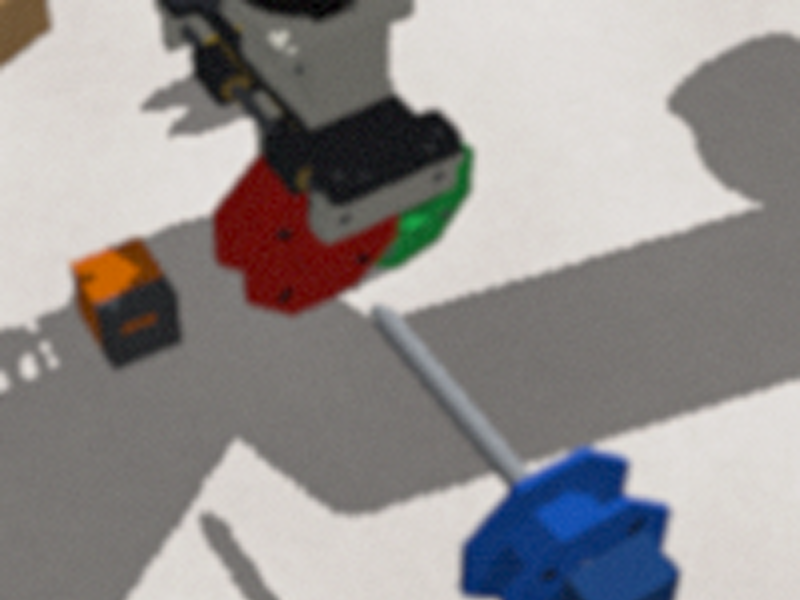

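View pics/top3.png

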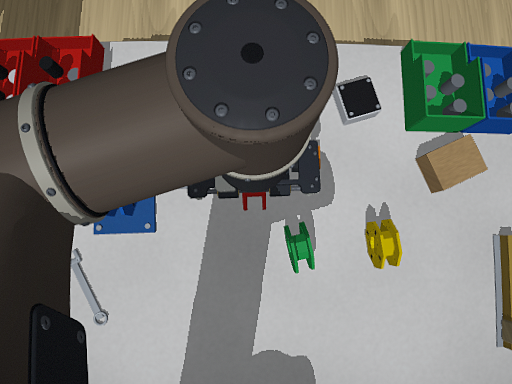

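apply_moves(
  deltas=[
    {"tx": 0.0, "ty": 0, "tz": -0.02, "turn": 0, "gripper": 0.03},
    {"tx": 0.001, "ty": 0, "tz": -0.04, "turn": 0, "gripper": 0.03},
    {"tx": 0.001, "ty": 0, "tz": -0.06, "turn": 0, "gripper": 0.03},
    {"tx": 0.001, "ty": 0, "tz": -0.075, "turn": 0, "gripper": 0.03},
    {"tx": 0.001, "ty": 0, "tz": -0.09, "turn": 0, "gripper": 0.03},
  ],
)

```text
time_s: 5.35
tcp_pos: [0.5725, 0.0779, 0.2101]
eef_rot: [-90.0, -0.0, -177.4]
contact_force: [-0.4, -0.2, -1.5]
gripper_width: 0.0403
```

```bash
python3 -c "
from h import *
for n in('scene',):
  s=r.get_state()
  p,d=capture(n)
  cv2.imwrite('pics/s4c.png',cv2.resize(p[180:360,190:370],(720,720),interpolation=2)[:600,:,::-1])
go((0.5685,0.166,.21),182.65)
"
```

```text
t 5.4 tcp [0.5726 0.0797 0.2101] [-9.0020e+01  2.0000e-02 -1.7737e+02] w 0.0396 F [ 1.2  1.3 -1. ]
tx 0.0002 ty 0.0001 tz -0.0864 turn -0.0004 dist 0.086
```

View pics/s4c.png

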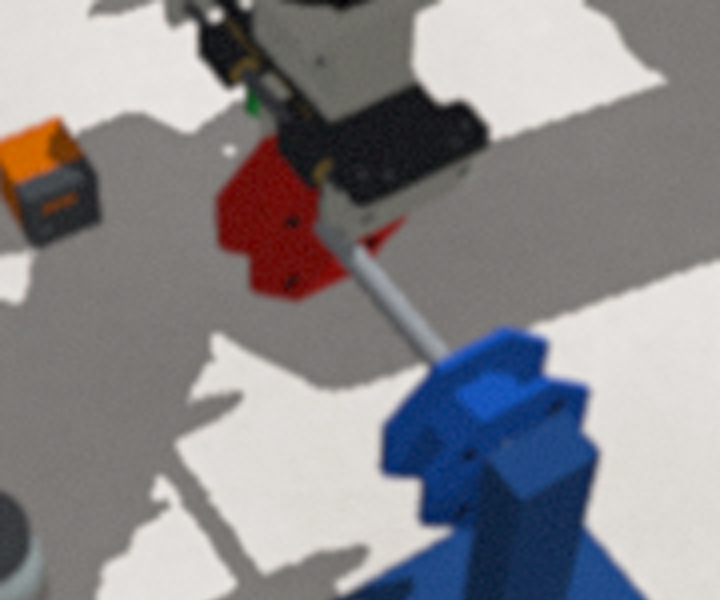

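apply_moves(
  deltas=[
    {"tx": 0.0, "ty": 0, "tz": -0.02, "turn": 0, "gripper": 0.03},
    {"tx": 0.0, "ty": 0, "tz": -0.04, "turn": 0, "gripper": 0.03},
    {"tx": 0.0, "ty": 0, "tz": -0.06, "turn": 0, "gripper": 0.03},
    {"tx": 0.0, "ty": 0, "tz": -0.075, "turn": 0, "gripper": 0.03},
    {"tx": 0.0, "ty": 0.0, "tz": -0.085, "turn": 0, "gripper": 0.03},
  ],
)

```text
time_s: 5.9
tcp_pos: [0.5684, 0.1637, 0.2101]
eef_rot: [-90.0, -0.0, -177.3]
contact_force: [-0.5, -0.5, -0.6]
gripper_width: 0.0397
```

apply_moves(
  deltas=[
    {"tx": 0.0, "ty": 0.003, "tz": 0, "turn": 0, "gripper": 0.03},
    {"tx": 0.0, "ty": 0.006, "tz": 0, "turn": 0, "gripper": 0.03},
    {"tx": 0.0, "ty": 0.009, "tz": 0, "turn": 0, "gripper": 0.03},
    {"tx": 0.0, "ty": 0.009, "tz": 0, "turn": 0, "gripper": 0.03},
  ],
)

```text
time_s: 6.3
tcp_pos: [0.5681, 0.162, 0.2005]
eef_rot: [-90.0, -0.1, -177.4]
contact_force: [-0.8, 0.3, -0.6]
gripper_width: 0.0402
```

```bash
python3 -c "
from h import *
for n in('scene',):
  s=r.get_state()
  p,d=capture(n)
  cv2.imwrite('pics/s5c.png',cv2.resize(p[180:360,190:370],(720,720),interpolation=2)[:600,:,::-1])
go((0.5685,0.166,.20),182.65)
"
```

```text
t 6.35 tcp [0.5683 0.1622 0.2009] [-8.9980e+01 -3.0000e-02 -1.7739e+02] w 0.04 F [-0.3 -0.6 -0.1]
tx -0.0004 ty 0.0009 tz -0.0038 turn -0.0008 dist 0.004
```

View pics/s5c.png

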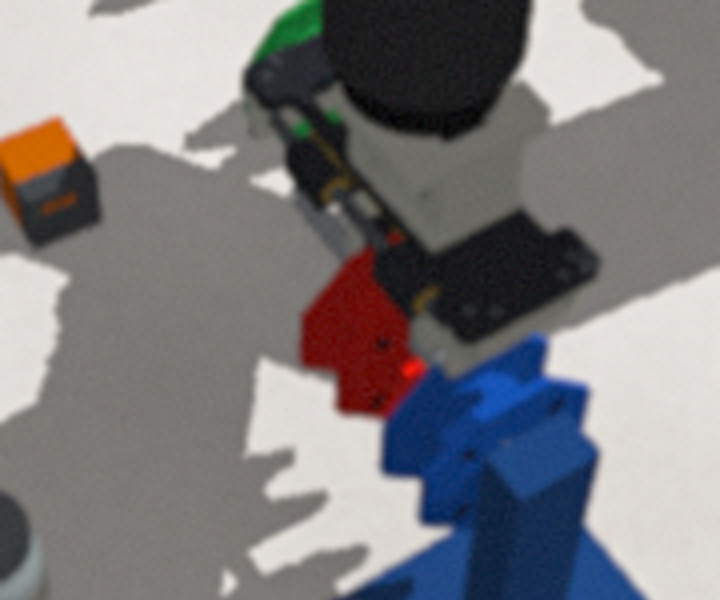

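apply_moves(
  deltas=[
    {"tx": 0.0, "ty": 0.0, "tz": 0, "turn": 0, "gripper": 0.052},
    {"tx": 0.0, "ty": 0.0, "tz": 0, "turn": 0, "gripper": 0.052},
    {"tx": 0.0, "ty": 0.0, "tz": 0, "turn": 0, "gripper": 0.052},
    {"tx": 0.0, "ty": 0.0, "tz": 0, "turn": 0, "gripper": 0.052},
  ],
)

```text
time_s: 6.75
tcp_pos: [0.5685, 0.1628, 0.2014]
eef_rot: [-90.0, 0.0, -177.4]
contact_force: [-0.4, -0.2, 0.4]
gripper_width: 0.0516
```

apply_moves(
  deltas=[
    {"tx": 0.0, "ty": -0.01, "tz": 0, "turn": 0, "gripper": 0.052},
    {"tx": 0.0, "ty": -0.025, "tz": 0, "turn": 0, "gripper": 0.052},
    {"tx": 0.0, "ty": -0.045, "tz": 0, "turn": 0, "gripper": 0.052},
    {"tx": 0.0, "ty": -0.07, "tz": 0, "turn": 0, "gripper": 0.052},
    {"tx": 0.0, "ty": -0.1, "tz": 0, "turn": 0, "gripper": 0.052},
  ],
)

```text
time_s: 7.25
tcp_pos: [0.5681, 0.1626, 0.3023]
eef_rot: [-90.0, -0.0, -177.3]
contact_force: [0.8, 0.6, -1.0]
gripper_width: 0.0519
```

```bash
python3 -c "
from h import *
for n in('scene',):
  s=r.get_state()
  p,d=capture(n);W=cloud(n,d);H=hsv(p);h,sa,v=[H[...,i].astype(int) for i in range(3)]
  m=((h<8)|(h>172))&(sa>150)&(W[...,2]>.06)&(W[...,0]<.7)&(W[...,1]>0)&(W[...,1]<.3)
  P=W[m]; print(s['tcp_pos'],len(P),np.nanpercentile(P,[1,50,99],axis=0))
  cv2.imwrite('pics/s6c.png',cv2.resize(p[180:360,190:370],(720,720),interpolation=2)[:600,:,::-1])
go((0.651,-0.124,.22),92)
"
```

```text
[0.56805461 0.16262047 0.30234039] 1358 [[0.3915677  0.14494987 0.1302155 ]
 [0.5776865  0.17801285 0.18420207]
 [0.61527957 0.21758395 0.70332809]]
t 7.3 tcp [0.5703 0.1631 0.3086] [ -90.09    0.42 -177.31] w 0.0523 F [ 2.8 -0.1  7.3]
tx -0.0665 ty 0.0887 tz 0.2907 turn 1.5829 dist 0.311
```

View pics/s6c.png

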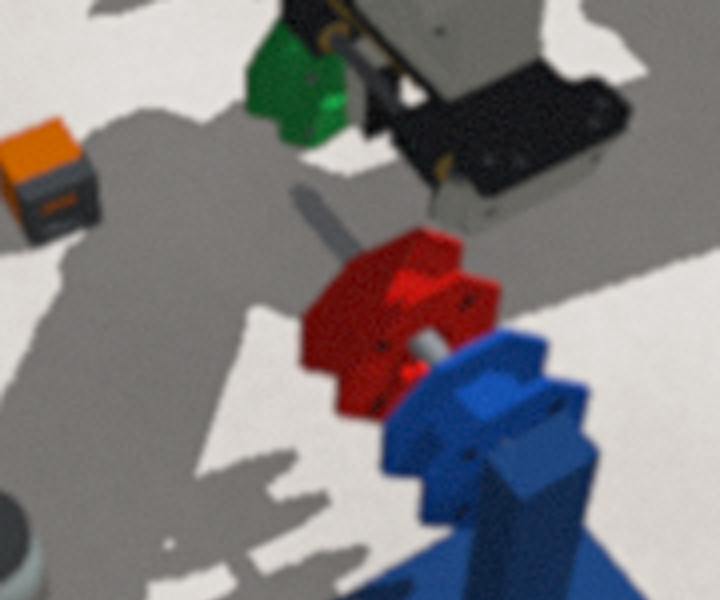

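apply_moves(
  deltas=[
    {"tx": -0.067, "ty": 0.0, "tz": 0.288, "turn": 1.62, "gripper": 0.087},
    {"tx": -0.067, "ty": 0.0, "tz": 0.288, "turn": 1.62, "gripper": 0.087},
    {"tx": -0.067, "ty": 0.0, "tz": 0.288, "turn": 1.62, "gripper": 0.087},
    {"tx": -0.067, "ty": 0.0, "tz": 0.288, "turn": 1.62, "gripper": 0.087},
    {"tx": -0.067, "ty": 0.0, "tz": 0.288, "turn": 1.62, "gripper": 0.087},
  ],
)

```text
time_s: 7.8
tcp_pos: [0.6366, -0.0797, 0.3022]
eef_rot: [-90.0, 0.1, 139.4]
contact_force: [1.2, 0.4, 0.3]
gripper_width: 0.0848
```

```bash
python3 -c "
from h import *
go((0.651,-0.122,.22),89.7)
"
```

```text
t 7.8 tcp [ 0.6366 -0.0797  0.3022] [-9.0050e+01  6.0000e-02  1.3935e+02] w 0.0848 F [1.2 0.4 0.3]
tx -0.0384 ty 0.0823 tz 0.0228 turn 0.8666 dist 0.094
```

apply_moves(
  deltas=[
    {"tx": -0.038, "ty": 0.04, "tz": 0.023, "turn": 0.867, "gripper": 0.087},
    {"tx": -0.038, "ty": 0.08, "tz": 0.023, "turn": 0.867, "gripper": 0.087},
    {"tx": -0.038, "ty": 0.08, "tz": 0.023, "turn": 0.867, "gripper": 0.087},
    {"tx": -0.038, "ty": 0.08, "tz": 0.023, "turn": 0.867, "gripper": 0.087},
    {"tx": -0.038, "ty": 0.08, "tz": 0.023, "turn": 0.867, "gripper": 0.087},
  ],
)

```text
time_s: 8.3
tcp_pos: [0.6505, -0.1204, 0.2213]
eef_rot: [-90.0, 0.0, 96.3]
contact_force: [-0.0, -0.1, 0.6]
gripper_width: 0.0868
```

apply_moves(
  deltas=[
    {"tx": 0, "ty": 0, "tz": 0, "turn": 0.117, "gripper": 0.087},
    {"tx": 0, "ty": 0, "tz": 0, "turn": 0.117, "gripper": 0.087},
    {"tx": 0, "ty": 0, "tz": 0, "turn": 0.117, "gripper": 0.087},
  ],
)

```text
time_s: 8.6
tcp_pos: [0.6505, -0.1199, 0.2216]
eef_rot: [-90.0, 0.0, 90.2]
contact_force: [1.2, -0.0, 0.1]
gripper_width: 0.0867
```

```bash
python3 -c "
from h import *
go((0.651,-0.122,.025),89.7)
for n in('wrist','top'):
  s=r.get_state();p,d=capture(n);cv2.imwrite('pics/%s7.png'%n,p[:,:,::-1]);W=cloud(n,d,s)
  m=(W[...,2]>.044)&(W[...,2]<.056)&(W[...,0]>.6)&(W[...,0]<.7)&(W[...,1]<-.06)&(W[...,1]>-.19)
  P=W[m]; print(n,len(P),cv2.minAreaRect(P[:,:2].astype(np.float32)))
go((0.651,-0.122,.025),89.7)
"
```

```text
t 8.6 tcp [ 0.6505 -0.1199  0.2216] [-90.03   0.    90.21] w 0.0867 F [ 1.2 -0.   0.1]
tx -0.0021 ty 0.1966 tz -0.0004 turn 0.0089 dist 0.197
wrist 2693 ((0.6509010195732117, -0.1291443109512329), (0.04997296631336212, 0.05836234241724014), 0.07196417450904846)
top 193 ((0.652442991733551, -0.12782377004623413), (0.05058927461504936, 0.057522665709257126), 0.3490345776081085)
t 8.7 tcp [ 0.6504 -0.1199  0.2215] [-90.02   0.    90.16] w 0.0868 F [ 0.3  0.  -0.2]
tx -0.0021 ty 0.1965 tz -0.0005 turn 0.0080 dist 0.196
```

View pics/wrist7.png

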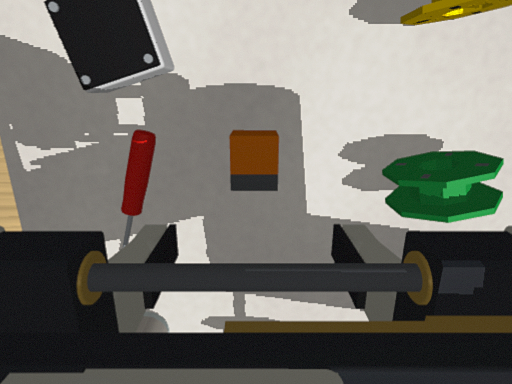

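apply_moves(
  deltas=[
    {"tx": -0.003, "ty": 0.05, "tz": 0, "turn": 0.008, "gripper": 0.087},
    {"tx": -0.003, "ty": 0.1, "tz": 0, "turn": 0.008, "gripper": 0.087},
    {"tx": -0.003, "ty": 0.14, "tz": 0, "turn": 0.008, "gripper": 0.087},
    {"tx": -0.003, "ty": 0.17, "tz": 0, "turn": 0.008, "gripper": 0.087},
    {"tx": -0.003, "ty": 0.185, "tz": 0, "turn": 0.008, "gripper": 0.087},
  ],
)

```text
time_s: 9.2
tcp_pos: [0.6487, -0.1229, 0.0331]
eef_rot: [-89.8, 0.0, 89.6]
contact_force: [-1.1, 0.0, 1.0]
gripper_width: 0.0872
```

apply_moves(
  deltas=[
    {"tx": 0, "ty": 0.006, "tz": 0, "turn": 0, "gripper": 0.087},
    {"tx": 0, "ty": 0.01, "tz": 0, "turn": 0, "gripper": 0.087},
    {"tx": 0, "ty": 0.01, "tz": 0, "turn": 0, "gripper": 0.087},
  ],
)

```text
time_s: 9.5
tcp_pos: [0.6511, -0.1229, 0.0272]
eef_rot: [-90.1, -0.0, 89.6]
contact_force: [0.4, -0.3, 0.5]
gripper_width: 0.0869
```

apply_moves(
  newtons=30,
  deltas=[
    {"tx": 0, "ty": 0, "tz": 0, "turn": 0, "gripper": 0.04},
    {"tx": 0, "ty": 0, "tz": 0, "turn": 0, "gripper": 0.04},
    {"tx": 0, "ty": 0, "tz": 0, "turn": 0, "gripper": 0.04},
    {"tx": 0, "ty": 0, "tz": 0, "turn": 0, "gripper": 0.04},
    {"tx": 0, "ty": 0, "tz": 0, "turn": 0, "gripper": 0.04},
  ],
)

```text
time_s: 10.0
tcp_pos: [0.6504, -0.123, 0.0264]
eef_rot: [-90.0, 0.0, 89.5]
contact_force: [-0.2, -0.3, 0.0]
gripper_width: 0.0522
```

apply_moves(
  deltas=[
    {"tx": 0, "ty": -0.02, "tz": 0, "turn": 0, "gripper": 0.04},
    {"tx": 0, "ty": -0.05, "tz": 0, "turn": 0, "gripper": 0.04},
    {"tx": 0, "ty": -0.09, "tz": 0, "turn": 0, "gripper": 0.04},
    {"tx": 0, "ty": -0.12, "tz": 0, "turn": 0, "gripper": 0.04},
    {"tx": 0, "ty": -0.145, "tz": 0, "turn": 0, "gripper": 0.04},
  ],
)

```text
time_s: 10.5
tcp_pos: [0.6505, -0.1229, 0.1731]
eef_rot: [-90.1, -0.0, 89.5]
contact_force: [0.9, 0.7, -1.4]
gripper_width: 0.0498
```

```bash
python3 -c "
from h import *
for n in('wrist','scene'):
  s=r.get_state();p,d=capture(n);cv2.imwrite('pics/%s8.png'%n,p[:,:,::-1])
go((0.579,-0.05,.17),92.65)
"
```

```text
t 10.6 tcp [ 0.6523 -0.1231  0.1756] [-9.038e+01  1.000e-02  8.957e+01] w 0.0504 F [ 0.3 -0.5 -1.3]
tx 0.0725 ty 0.0051 tz 0.0739 turn -0.0537 dist 0.104
```

View pics/wrist8.png

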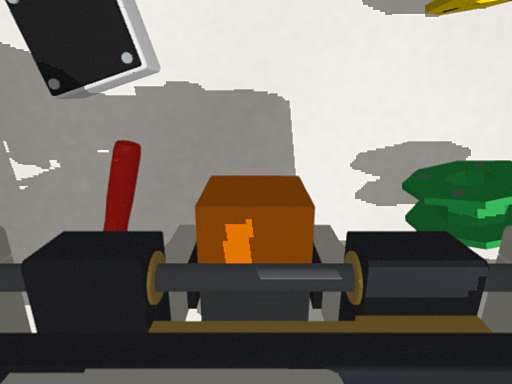

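View pics/scene8.png

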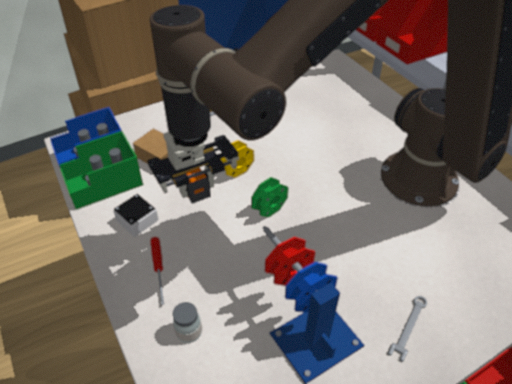

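```bash
python3 -c "
from h import *
go((0.5765,0.013,.171),92.65)
"
```

```text
t 10.6 tcp [ 0.6523 -0.1231  0.1756] [-9.038e+01  1.000e-02  8.957e+01] w 0.0504 F [ 0.3 -0.5 -1.3]
tx 0.1355 ty 0.0040 tz 0.0769 turn -0.0537 dist 0.156
```

apply_moves(
  deltas=[
    {"tx": 0.04, "ty": 0.001, "tz": 0.022, "turn": -0.053, "gripper": 0.04},
    {"tx": 0.08, "ty": 0.001, "tz": 0.045, "turn": -0.053, "gripper": 0.04},
    {"tx": 0.12, "ty": 0.001, "tz": 0.066, "turn": -0.053, "gripper": 0.04},
    {"tx": 0.135, "ty": 0.001, "tz": 0.075, "turn": -0.053, "gripper": 0.04},
    {"tx": 0.135, "ty": 0.001, "tz": 0.075, "turn": -0.053, "gripper": 0.04},
  ],
)

```text
time_s: 11.1
tcp_pos: [0.5748, 0.0146, 0.1696]
eef_rot: [-89.9, -0.0, 92.7]
contact_force: [0.6, -0.8, -1.1]
gripper_width: 0.0497
```

```bash
python3 -c "
from h import *
for n in('scene',):
  s=r.get_state()
  p,d=capture(n);W=cloud(n,d);H=hsv(p);h,sa,v=[H[...,i].astype(int) for i in range(3)]
  cv2.imwrite('pics/s9c.png',cv2.resize(p[160:340,180:360],(720,720),interpolation=2)[:600,:,::-1])
  m=(W[...,2]>.155)&(W[...,2]<.19)&(W[...,1]<.13)&(W[...,1]>.055)&(W[...,0]>.55)&(W[...,0]<.6)&(sa<90)
  P=W[m]
  for a in np.arange(.05,.13,.01):
    q=P[(P[:,1]>=a)&(P[:,1]<a+.01)]
    if len(q): print(round(a,3),len(q),np.round(np.median(q,0),4))
  m=(h>5)&(h<20)&(sa>150)&(W[...,2]>.12)&(W[...,2]<.22)&(abs(W[...,1])<.1);P=W[m];print(np.nanpercentile(P,[1,50,99],axis=0))
go((0.5765,0.013,.171),92.65)
go((0.5727,0.088,.171),92.65)
"
```

```text
0.06 11 [0.5734 0.0647 0.1728]
0.07 27 [0.5732 0.0751 0.1769]
0.08 24 [0.573  0.0859 0.1765]
0.09 26 [0.5723 0.0951 0.176 ]
0.1 26 [0.5718 0.1046 0.1761]
0.11 27 [0.572  0.1149 0.1768]
[[ 0.54992952 -0.00587937  0.14982401]
 [ 0.56464929  0.01454743  0.19164419]
 [ 0.58094338  0.03877622  0.19513271]]
t 11.15 tcp [0.5756 0.0136 0.1697] [-89.95   0.    92.7 ] w 0.0499 F [-0.4 -0.7 -1. ]
tx -0.0007 ty -0.0013 tz -0.0009 turn 0.0010 dist 0.002
t 11.15 tcp [0.5756 0.0136 0.1697] [-89.95   0.    92.7 ] w 0.0499 F [-0.4 -0.7 -1. ]
tx 0.0744 ty -0.0013 tz -0.0006 turn 0.0010 dist 0.074
```

View pics/s9c.png

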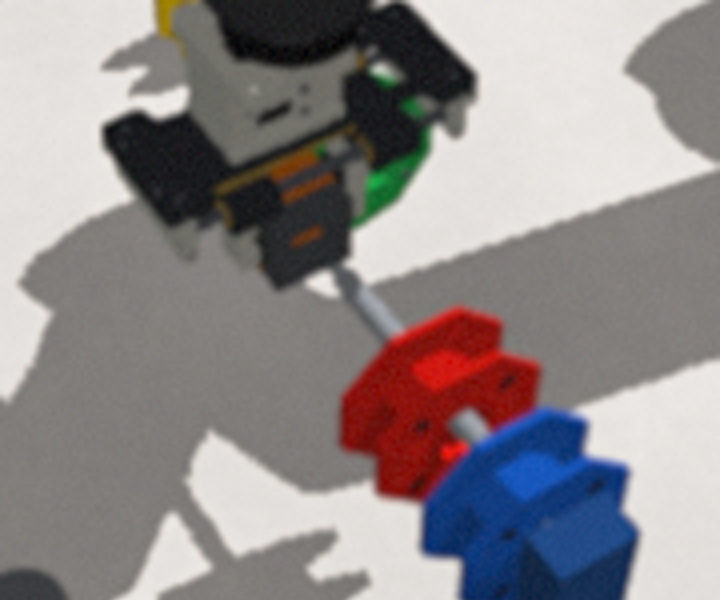

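apply_moves(
  deltas=[
    {"tx": 0.012, "ty": -0.001, "tz": 0, "turn": 0, "gripper": 0.04},
    {"tx": 0.022, "ty": -0.001, "tz": 0, "turn": 0, "gripper": 0.04},
    {"tx": 0.03, "ty": -0.001, "tz": 0, "turn": 0, "gripper": 0.04},
    {"tx": 0.037, "ty": -0.001, "tz": 0, "turn": 0, "gripper": 0.04},
  ],
)

```text
time_s: 11.55
tcp_pos: [0.5749, 0.0501, 0.1709]
eef_rot: [-90.0, 0.0, 92.6]
contact_force: [-0.5, 0.0, -1.9]
gripper_width: 0.0496
```

```bash
python3 -c "
from h import *
for n in('scene',):
  p,d=capture(n)
  cv2.imwrite('pics/s10c.png',cv2.resize(p[160:340,180:360],(720,720),interpolation=2)[:600,:,::-1])
go((0.5727,0.088,.171),92.65)
"
```

```text
t 11.6 tcp [0.5749 0.0508 0.171 ] [-89.99  -0.    92.58] w 0.05 F [ 0.5  1.2 -1.9]
tx 0.0373 ty -0.0000 tz 0.0005 turn -0.0012 dist 0.037
```

View pics/s10c.png

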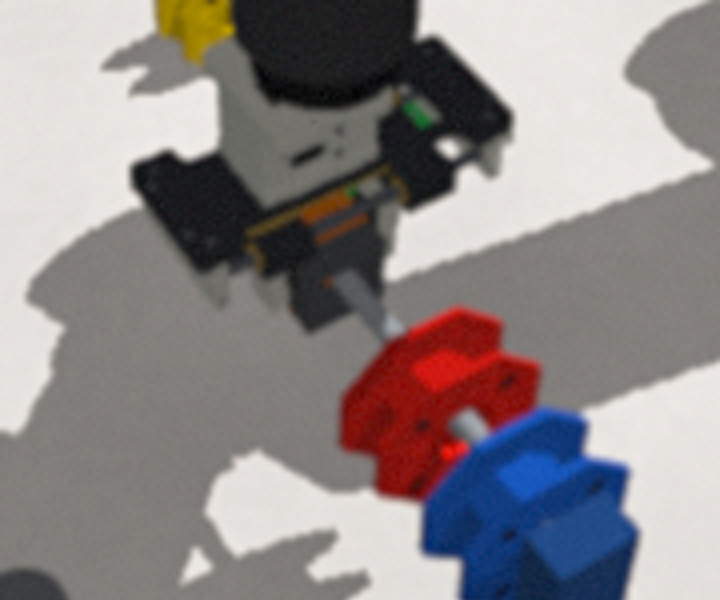

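Rod is in the mouth, no contact force. Continue to near the bottom.

apply_moves(
  deltas=[
    {"tx": 0.012, "ty": 0, "tz": 0, "turn": 0, "gripper": 0.04},
    {"tx": 0.022, "ty": 0, "tz": 0, "turn": 0, "gripper": 0.04},
    {"tx": 0.03, "ty": 0, "tz": 0, "turn": 0, "gripper": 0.04},
    {"tx": 0.034, "ty": 0, "tz": 0, "turn": 0, "gripper": 0.04},
    {"tx": 0.034, "ty": 0, "tz": 0, "turn": 0, "gripper": 0.04},
  ],
)

```text
time_s: 12.1
tcp_pos: [0.5732, 0.0842, 0.1712]
eef_rot: [-90.0, -0.0, 92.6]
contact_force: [1.1, -1.0, -2.8]
gripper_width: 0.0499
```

apply_moves(
  deltas=[
    {"tx": 0.001, "ty": 0, "tz": 0, "turn": 0, "gripper": 0.04},
    {"tx": 0.002, "ty": 0, "tz": 0, "turn": 0, "gripper": 0.04},
    {"tx": 0.002, "ty": 0, "tz": 0, "turn": 0, "gripper": 0.04},
  ],
)

```text
time_s: 12.4
tcp_pos: [0.5731, 0.0854, 0.1712]
eef_rot: [-90.0, 0.0, 92.6]
contact_force: [-1.1, 0.2, -1.6]
gripper_width: 0.0499
```

apply_moves(
  deltas=[
    {"tx": 0.001, "ty": 0, "tz": 0, "turn": 0, "gripper": 0.04},
    {"tx": 0.002, "ty": 0, "tz": 0, "turn": 0, "gripper": 0.04},
    {"tx": 0.002, "ty": 0, "tz": 0, "turn": 0, "gripper": 0.04},
  ],
)

```text
time_s: 12.7
tcp_pos: [0.573, 0.0867, 0.1712]
eef_rot: [-90.0, 0.1, 92.6]
contact_force: [0.9, -5.4, -2.1]
gripper_width: 0.0497
```

apply_moves(
  deltas=[
    {"tx": 0.001, "ty": 0, "tz": 0, "turn": 0, "gripper": 0.04},
    {"tx": 0.002, "ty": 0, "tz": 0, "turn": 0, "gripper": 0.04},
    {"tx": 0.002, "ty": 0, "tz": 0, "turn": 0, "gripper": 0.04},
  ],
)

```text
time_s: 13.0
tcp_pos: [0.573, 0.0869, 0.1711]
eef_rot: [-89.9, 0.2, 92.6]
contact_force: [5.3, -13.9, -2.3]
gripper_width: 0.0498
```

apply_moves(
  deltas=[
    {"tx": -0.002, "ty": 0.0, "tz": 0, "turn": 0, "gripper": 0.04},
    {"tx": -0.002, "ty": 0.003, "tz": 0, "turn": 0, "gripper": 0.04},
    {"tx": -0.002, "ty": 0.006, "tz": 0, "turn": 0, "gripper": 0.04},
    {"tx": -0.002, "ty": 0.007, "tz": 0, "turn": 0, "gripper": 0.04},
    {"tx": -0.002, "ty": 0.007, "tz": 0, "turn": 0, "gripper": 0.04},
  ],
)

```text
time_s: 13.5
tcp_pos: [0.5732, 0.0868, 0.1659]
eef_rot: [-90.1, 0.1, 92.6]
contact_force: [-3.9, -7.1, 11.5]
gripper_width: 0.0498
```

apply_moves(
  deltas=[
    {"tx": 0, "ty": 0.001, "tz": 0, "turn": 0, "gripper": 0.04},
    {"tx": 0, "ty": 0.001, "tz": 0, "turn": 0, "gripper": 0.04},
  ],
)

```text
time_s: 13.7
tcp_pos: [0.5732, 0.0868, 0.1659]
eef_rot: [-90.1, 0.1, 92.6]
contact_force: [-9.1, -5.6, 19.3]
gripper_width: 0.0497
```

apply_moves(
  deltas=[
    {"tx": 0, "ty": -0.002, "tz": 0, "turn": 0, "gripper": 0.04},
    {"tx": 0, "ty": -0.0025, "tz": 0, "turn": 0, "gripper": 0.04},
  ],
)

```text
time_s: 13.9
tcp_pos: [0.5731, 0.0868, 0.1661]
eef_rot: [-90.0, 0.1, 92.6]
contact_force: [1.8, -6.9, 0.1]
gripper_width: 0.0497
```

```bash
python3 -c "
from h import *
for n in('scene',):
  p,d=capture(n)
  cv2.imwrite('pics/s11c.png',cv2.resize(p[180:330,200:350],(750,750),interpolation=2)[:600,:,::-1])
s=r.get_state();p,d=capture('wrist');cv2.imwrite('pics/w11.png',p[:,:,::-1])
W=cloud('wrist',d,s);H=hsv(p);h,sa,v=[H[...,i].astype(int) for i in range(3)]
m=(h>5)&(h<20)&(sa>150)&(W[...,2]>.12)&(W[...,2]<.22)&(W[...,1]<.2);P=W[m];print(np.nanpercentile(P,[1,50,99],axis=0))
go((0.5727,0.088,.164),92.65)
"
```

```text
[[0.54980297 0.05094887 0.1415387 ]
 [0.57425022 0.05871863 0.18690195]
 [0.59851048 0.07843458 0.1885156 ]]
t 14.0 tcp [0.5731 0.0867 0.1661] [-9.000e+01  7.000e-02  9.258e+01] w 0.0501 F [ 1.4 -6.6  2.7]
tx 0.0013 ty 0.0021 tz 0.0003 turn -0.0012 dist 0.002
```

View pics/s11c.png

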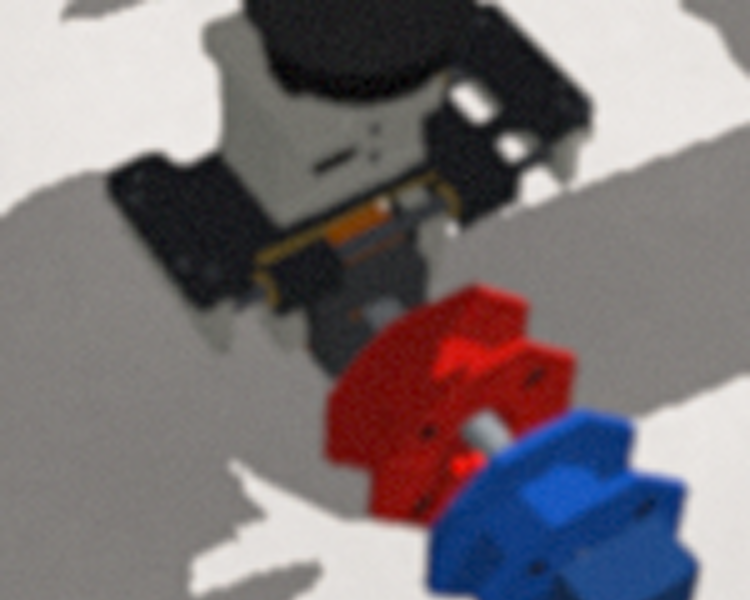

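View pics/w11.png

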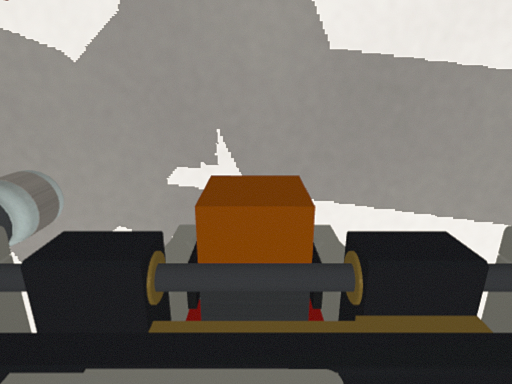

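apply_moves(
  deltas=[
    {"tx": 0, "ty": 0, "tz": 0, "turn": 0, "gripper": 0.08},
    {"tx": 0, "ty": 0, "tz": 0, "turn": 0, "gripper": 0.08},
    {"tx": 0, "ty": 0, "tz": 0, "turn": 0, "gripper": 0.08},
    {"tx": 0, "ty": 0, "tz": 0, "turn": 0, "gripper": 0.08},
  ],
)

```text
time_s: 14.4
tcp_pos: [0.5731, 0.088, 0.1657]
eef_rot: [-90.0, -0.0, 92.6]
contact_force: [-0.6, 0.0, 0.1]
gripper_width: 0.0758
```

apply_moves(
  deltas=[
    {"tx": 0, "ty": -0.015, "tz": 0, "turn": 0, "gripper": 0.08},
    {"tx": 0, "ty": -0.04, "tz": 0, "turn": 0, "gripper": 0.08},
    {"tx": 0, "ty": -0.07, "tz": 0, "turn": 0, "gripper": 0.08},
    {"tx": 0, "ty": -0.11, "tz": 0, "turn": 0, "gripper": 0.08},
    {"tx": -0.03, "ty": -0.12, "tz": 0, "turn": 0, "gripper": 0.08},
  ],
)

```text
time_s: 14.9
tcp_pos: [0.5764, 0.0597, 0.2904]
eef_rot: [-90.4, -0.1, 92.8]
contact_force: [1.0, -0.1, -0.1]
gripper_width: 0.0804
```

apply_moves(
  deltas=[
    {"tx": -0.05, "ty": 0, "tz": 0, "turn": 0, "gripper": 0.08},
    {"tx": -0.09, "ty": 0, "tz": 0, "turn": 0, "gripper": 0.08},
    {"tx": -0.12, "ty": 0, "tz": 0, "turn": 0, "gripper": 0.08},
    {"tx": -0.12, "ty": 0, "tz": 0, "turn": 0, "gripper": 0.08},
    {"tx": -0.12, "ty": 0, "tz": 0, "turn": 0, "gripper": 0.08},
  ],
)

```text
time_s: 15.4
tcp_pos: [0.5798, -0.0628, 0.2856]
eef_rot: [-90.0, -0.0, 92.5]
contact_force: [-0.5, 0.4, -0.4]
gripper_width: 0.0798
```

```bash
python3 -c "
from h import *
for n in('scene','top'):
  p,d=capture(n);cv2.imwrite('pics/%s12.png'%n,p[:,:,::-1])
  W=cloud(n,d);H=hsv(p);h,sa,v=[H[...,i].astype(int) for i in range(3)]
  if n=='scene':cv2.imwrite('pics/s12c.png',cv2.resize(p[180:330,200:350],(750,750),interpolation=2)[:600,:,::-1])
  m=(h>5)&(h<20)&(sa>150)&(W[...,2]>.12)&(W[...,2]<.22)&(W[...,1]<.2)&(W[...,1]>0);P=W[m];print(n,len(P),np.nanpercentile(P,[1,50,99],axis=0) if len(P) else '')
  m=(W[...,2]>.18)&(W[...,2]<.195)&(W[...,1]<.125)&(W[...,1]>0.03)&(W[...,0]>.5)&(W[...,0]<.65)&((sa<110)|((h>5)&(h<20)));P=W[m];print('all top',len(P),cv2.minAreaRect(P[:,:2].astype(np.float32)) if len(P) else '', np.nanpercentile(P,[1,99],axis=0) if len(P) else '')
go((0.5727,0.088,.164),92.65)
"
```

```text
scene 430 [[0.54892507 0.05287647 0.14612231]
 [0.58141267 0.07455086 0.18715323]
 [0.59794561 0.09389217 0.19089617]]
all top 559 ((0.5718637704849243, 0.082640141248703), (0.05128016695380211, 0.06233646348118782), 3.5412566661834717) [[0.54632389 0.05278933 0.18056796]
 [0.59733342 0.11230938 0.19086991]]
top 738 [[0.54867852 0.05174799 0.14597233]
 [0.57134326 0.07020558 0.18741313]
 [0.59700154 0.09144778 0.19000349]]
all top 963 ((0.5738945603370667, 0.08633609116077423), (0.05052265524864197, 0.06852614134550095), 1.4078564643859863) [[0.54857976 0.05226214 0.18188851]
 [0.59861291 0.11068238 0.19008462]]
t 15.5 tcp [ 0.5798 -0.0616  0.2856] [-9.00e+01 -1.00e-02  9.26e+01] w 0.0802 F [ 0.1 -0.3 -0.4]
tx 0.1498 ty 0.1217 tz 0.0003 turn -0.0009 dist 0.193
```

View pics/s12c.png

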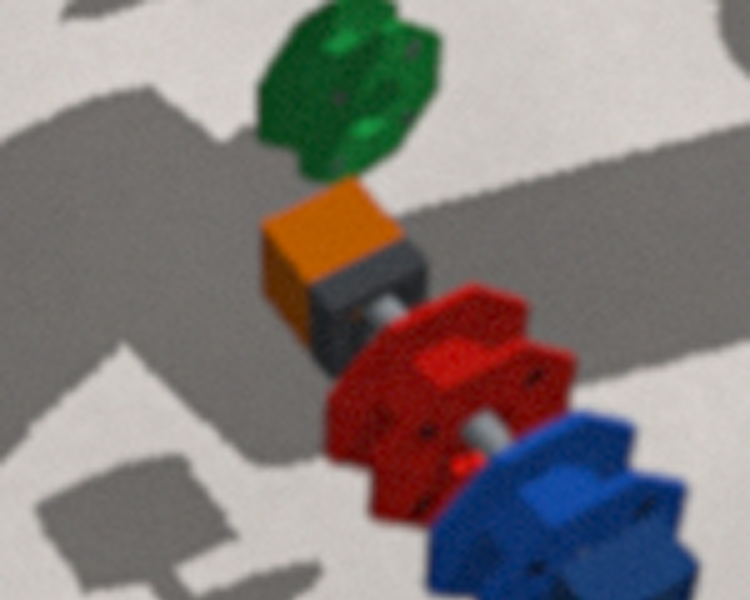

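View pics/top12.png

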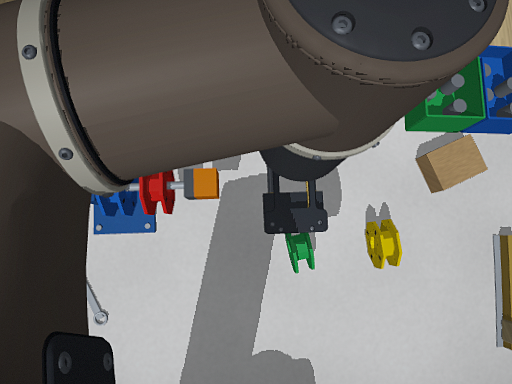

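```bash
python3 -c "
from h import *
go((0.575,0.02,.17),92.65)
"
```

```text
t 15.5 tcp [ 0.5798 -0.0616  0.2856] [-9.00e+01 -1.00e-02  9.26e+01] w 0.0802 F [ 0.1 -0.3 -0.4]
tx 0.0818 ty 0.1156 tz 0.0011 turn -0.0009 dist 0.142
```

apply_moves(
  deltas=[
    {"tx": 0.03, "ty": 0.03, "tz": 0, "turn": 0, "gripper": 0.0},
    {"tx": 0.06, "ty": 0.06, "tz": 0, "turn": 0, "gripper": 0.0},
    {"tx": 0.075, "ty": 0.09, "tz": 0, "turn": 0, "gripper": 0.0},
    {"tx": 0.08, "ty": 0.11, "tz": 0, "turn": 0, "gripper": 0.0},
    {"tx": 0.08, "ty": 0.115, "tz": 0, "turn": 0, "gripper": 0.0},
  ],
)

```text
time_s: 16.0
tcp_pos: [0.5748, 0.0194, 0.1683]
eef_rot: [-89.8, 0.0, 92.7]
contact_force: [0.7, -0.3, -0.3]
gripper_width: 0.0459
```

apply_moves(
  deltas=[
    {"tx": 0.008, "ty": 0, "tz": 0, "turn": 0, "gripper": 0.0},
    {"tx": 0.014, "ty": 0, "tz": 0, "turn": 0, "gripper": 0.0},
    {"tx": 0.018, "ty": 0, "tz": 0, "turn": 0, "gripper": 0.0},
    {"tx": 0.02, "ty": 0, "tz": 0, "turn": 0, "gripper": 0.0},
    {"tx": 0.02, "ty": 0, "tz": 0, "turn": 0, "gripper": 0.0},
  ],
)

```text
time_s: 16.5
tcp_pos: [0.5756, 0.0379, 0.1714]
eef_rot: [-90.1, -0.0, 92.6]
contact_force: [-1.2, 1.1, -0.2]
gripper_width: 0.0054
```

apply_moves(
  deltas=[
    {"tx": 0.001, "ty": 0, "tz": 0, "turn": 0, "gripper": 0.0},
    {"tx": 0.002, "ty": 0, "tz": 0, "turn": 0, "gripper": 0.0},
    {"tx": 0.003, "ty": 0, "tz": 0, "turn": 0, "gripper": 0.0},
    {"tx": 0.003, "ty": 0, "tz": 0, "turn": 0, "gripper": 0.0},
  ],
)

```text
time_s: 16.9
tcp_pos: [0.5751, 0.0406, 0.1707]
eef_rot: [-90.0, 0.0, 92.6]
contact_force: [0.4, -1.0, 0.2]
gripper_width: 0.0006
```

apply_moves(
  deltas=[
    {"tx": 0.001, "ty": 0, "tz": 0, "turn": 0, "gripper": 0.0},
    {"tx": 0.002, "ty": 0, "tz": 0, "turn": 0, "gripper": 0.0},
    {"tx": 0.002, "ty": 0, "tz": 0, "turn": 0, "gripper": 0.0},
  ],
)

```text
time_s: 17.2
tcp_pos: [0.5751, 0.0414, 0.1707]
eef_rot: [-90.0, 0.1, 92.6]
contact_force: [1.7, -6.8, -0.7]
gripper_width: 0.0009
```

apply_moves(
  deltas=[
    {"tx": -0.02, "ty": 0, "tz": 0, "turn": 0, "gripper": 0.0},
    {"tx": -0.05, "ty": -0.02, "tz": 0, "turn": 0, "gripper": 0.0},
    {"tx": -0.09, "ty": -0.05, "tz": 0, "turn": 0, "gripper": 0.0},
    {"tx": -0.12, "ty": -0.08, "tz": 0, "turn": 0, "gripper": 0.0},
    {"tx": -0.12, "ty": -0.08, "tz": 0, "turn": 0, "gripper": 0.0},
  ],
)

```text
time_s: 17.7
tcp_pos: [0.5825, -0.0802, 0.2553]
eef_rot: [-90.4, 0.0, 92.4]
contact_force: [0.7, 0.5, -0.5]
gripper_width: 0.0006
```

```bash
python3 -c "
from h import *
for n in('scene','top'):
  p,d=capture(n)
  W=cloud(n,d);H=hsv(p);h,sa,v=[H[...,i].astype(int) for i in range(3)]
  if n=='scene':cv2.imwrite('pics/s13c.png',cv2.resize(p[180:330,200:350],(750,750),interpolation=2)[:600,:,::-1])
  m=(h>5)&(h<20)&(sa>150)&(W[...,2]>.18)&(W[...,2]<.22)&(W[...,1]<.2)&(W[...,1]>0);P=W[m];print(n,np.nanpercentile(P,[1,50,99],axis=0),np.polyfit(P[:,1],P[:,2],1))
s=r.get_state();print(s['time_s'],s['tcp_pos'],s['contact_force'])
"
```

```text
scene [[0.54908954 0.05308111 0.18185872]
 [0.5746052  0.0738442  0.18792897]
 [0.59754426 0.09321498 0.19068949]] [0.00794968 0.18712333]
top [[0.54897623 0.05197279 0.18165153]
 [0.56649518 0.07108561 0.18766762]
 [0.58652606 0.09103035 0.19017487]] [0.01020755 0.18675561]
17.8 [ 0.58058618 -0.07785706  0.25123287] [-0.05529591  0.07999098 -0.96629351]
```

View pics/s13c.png

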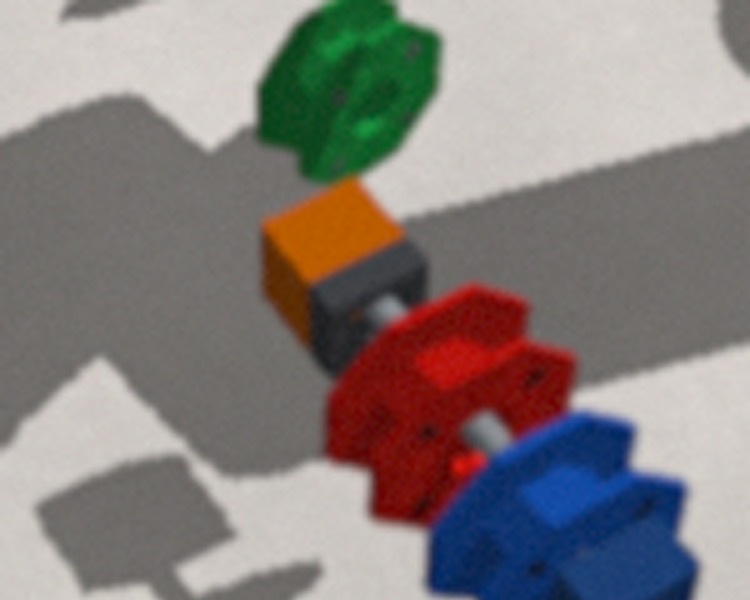

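Cap level, fully seated, both reels hang on the rod, and the arm is clear.

```bash
python3 -c "
from h import *
print(r.close_job())"
```

```text
the job is handed in; nothing more can be done
None
```

I threaded the red reel onto the rod outside the blue one. I then pushed the end cap on, steel mouth first, let go and backed the arm clear. I handed the job in at about 17.8 s.

**Last checks:**
- **Cap depth:** the cap met the rod end at about 14 N while I held it. After release, a gentle push of about 7 N on its outer face met firm resistance, so I take it as fully seated. Its outer end measured at y = 0.052–0.053 m, against about 0.053 m expected.
- **Cap height:** its top is at 0.187–0.188 m, against 0.187 m expected, and it lies level to within 1°.
- **Reels:** the last picture shows both still hanging on the rod, red next to blue. Red's centre is about 101 mm inward of the tip, so there is a gap to the blue reel. Nothing is touching the robot.

**One disagreement:** when I lowered the cap, it met the rod about 2.5 mm earlier than worked out, and the force reached about 19 N. I think the cap had slipped a little in the grip. I backed off before letting go.

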